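# Hold a set-screw hub on the flat of a transformer shaft

### The arm

A 7-joint arm with a two-finger parallel gripper is mounted at the origin on the work surface. World frame = base frame: x ahead of the robot, y to its left, z up, the work surface at z = 0. Lengths are in mm, angles in rad, forces in N, time in s.
With the tool pointing down it reaches from about 350 to 775 mm from the base axis. Payload 3.1 kg.
Tool frame: the origin (TCP) lies midway between the tips of the shut fingers; the grasp point (between the pads) lies ctrl.grip_point_offset behind it (ctrl.grip_point_offset is the distance from the TCP to the grasp point, in mm); z points along the fingers, y is the direction in which the jaws open and shut (so a half turn about z gives the same grasp; the last joint's range is limited). The gripper opens to 85 mm and grips with 20 to 120 N. Pads are 22 mm wide; open, the fingers measure 114 mm over their backs; the gripper's body (76 mm by 85 mm) begins 54 mm behind the grasp point. The pads swing forward as they close: fully open they stand 13 mm farther back than shut.
Start: joints at [-1.347, 0.311, 0.014, 1.512, -0.004, 1.319, -0.027], TCP at [144.446, 530.71, 231.304] pointing down, gripper open.
Joint ranges: [-2.7, 2.7], [-0.3, 1.91], [-1.27, 1.3], [0.12, 2.57], [-1.44, 4.58], [0.2, 2.03], [-3.05, 3.05]. Speed limits (rad/s): [2.79, 2.79, 3.14, 3.14, 3.14, 3.14, 3.14].

### API

Orientations are given as a rotation vector (axis times angle).
In Python, from bench import ctrl, optics gives the robot as it stands.
- The arm moves only by the tool play_rows, never from a script. Its argument "series" is text: rows parted by semicolons, each of 5 numbers parted by spaces: the gripper's target within -1 to 1 (fully open at 1, half-way at 0, shut at -1), then the shift along the tool's x, y, z in units of 25 mm (1.0 is 25 mm), then the turn about the tool's z in units of 8 degrees (1.0 is 8 degrees). A call has 1 to 20 rows; each row shifts and turns the commanded pose from where the row before left it, along the tool's axes as they then stand; what a row does not reach is not made up. A row lasts 1/10 s, in which the tool goes at most 50 mm and 8.59 degrees, less where a joint would pass 70% of its speed; a pose out of reach is approached as far as the arm can. A call is refused whole if a number of a shift passes 1 or a number of a turn 1, either way. A call with a gripper value outside its range is refused whole. The fingers move at their own pace and stop on an object; "newtons" is the grip in N (left out, the last holds). Time passes only in rows, so rows that do not move let the fingers close. It gives the time, the measured TCP pose, the force and the opening at its end, in the units of the state.
- ctrl.get_state(): the state, without advancing time (a new reading comes with each control period).
- optics.camera(name): name is "side" or "top"; returns a dict with "pixels" (400x640x3 uint8, blue, green, red), "range_z" (400x640 float32, mm along the optical axis (not along the pixel's ray), 0 where there is no reading), "K" (3x3 intrinsics, pixels), "D" ([k1, k2, p1, p2, k3] as OpenCV has them; the pictures are not rectified), "R" (3x3) and "t" (3): a world point X has camera coordinates R X + t. Camera axes: x right, y down, z forward; pixel columns grow to the right and rows downward; lengths in mm; the calibration is good to about 2 mm. A picture is of the moment at which its call begins.
- ctrl.finish_job(): hands the job in, once; it reports no verdict.
The state is a dict: "clock": time; "q": joint angles; "qd": joint speeds; "joint_efforts": joint torques, N m; "position": TCP position; "ee_rot": TCP orientation; "contact_force": force on the tool from outside, world axes, zero at the start; "moment": the same for the moment, N m; "grip_width": finger opening in mm.
Only numpy, scipy, OpenCV 4.12 (cv2) and the standard library are available. Lean on these libraries where they do the work, as an engineer would, in place of code of your own. Each camera call takes 0.05 s, during which the arm holds its last target.

### The job

The variable transformer on the bench has lost its knob. First pinch its bare shaft and turn it until the set-screw flat, which your fingers can feel, faces the black wedge mark on the top plate; then let go, fetch the brass hub with the set-screw boss, slip it upright onto the shaft with its set screw over the flat, and keep hold of it with its top face level with the end of the shaft (clear of the plate) and the flat still facing the mark, so that I can tighten the screw. Finish while still holding the hub there, and leave the other things on the bench where they are.

Things in the scene. Friction and masses are not known exactly. Their poses are not given: they have to be found in the camera images.
- unit: Variable transformer, fixed to the bench: grey steel box 150 x 170 mm (x, y), flat top plate 120 mm above the bench, with a dial disc. Origin: centre of its underside, on the shaft axis, z up. Its +x axis points from the shaft to the black wedge mark, 16 mm wide, 5 mm high, on the plate 46 to 68 mm from the shaft axis, on the side away from the robot
- shaft (a joint): Angle (rad) of the upright steel shaft in the middle of the plate, counter-clockwise from above positive; 0 when the flat faces the wedge mark, limits -2.4 and 2.4. It starts 0.5 to 1.35 on the positive side, so it must be turned clockwise. Turning takes about 0.08 N m and it stays where it is left
- shaft_tip (a point): Centre of the shaft's upper end, 46 mm above the plate. It turns with the shaft: x points out of the flat, z up. The shaft is 18 mm in diameter, with one flat 5.5 mm from the axis (14.5 mm from flat to round back, 18 mm elsewhere) from the upper end down to 6 mm above the plate; the end has a 2 mm chamfer
- hub: Loose brass hub, upright on the bench, 80 to 160 g: round collar 38 mm wide, 24 mm high, two flat cheeks 28 mm long at y = +-20 mm (40 mm across, to grip), set-screw boss 16 mm wide on its +x side to 28 mm from the axis. Bore 21 mm; the dark screw tip, 8 mm wide, full height, fills its +x side to 7 mm from the axis, so it fits only with the screw over the flat. Origin: centre of underside, z along the bore
- hub_top (a point): Centre of the hub's top face, 24 mm above its underside; axes as hub
- hub_screw (a point): Outer end of the set screw on the hub's boss: 28 mm from the bore's axis along the hub's x, at half its height
- spacer: Plain brass spacer ring without boss, 30 mm in diameter, 14 mm high; to be left alone. Origin: centre of its underside
- driver: Screwdriver 170 mm long with black handle, lying along its x; to be left alone. Origin: under its middle
- meter: Black handheld multimeter 150 x 75 x 43 mm; to be left alone. Origin: centre of its underside
- kit: Clear parts tray 110 x 170 x 30 mm; to be left alone. Origin: centre of its underside
- adaptor: Small steel plug adaptor, 16 mm in diameter, 36 mm high, upright; to be left alone. Origin: centre of its underside
- oldknob: Black round knob, 48 mm in diameter, 24 mm high; to be left alone. Origin: centre of its underside
Mind the look-alikes: they are no part of the job. Several things have the shape of the unit; the one meant has the colours described above.

How it is judged:
By the outcome, as a careful person would: the job done as asked, in the order asked, and still so for the second after the job is handed in, while the arm keeps its last pose, push and grip.
It also fails if it takes over 61 s, if anything falls off the work surface, if the arm or the gripper's body presses on something with over 40 N, if the wrist force passes 120 N, or if a joint passes its speed limit or range.

## Working session

There is one attempt and no reset: what is moved stays moved. The work goes in short steps, Python scripts to look and compute and a tool call to move; the robot and the scene stay as the last step left them, time stands still between calls to the robot, and variables do not carry over. Pictures are saved under pics/ and viewed, and the job is handed in when it is done.

Besides the shell and the picture viewer there is one more tool, called after "Emit:" in YAML: its name, and indented under it one key for each argument. play_rows: Moves the arm, as the interface text tells. Its arguments: {"type":"object","properties":{"series":{"type":"string"},"newtons":{"type":"number"}},"required":["series"]}

```bash
ls; mkdir -p pics; cat > h.py <<'E'
import numpy as np, cv2
from bench import ctrl, optics
def snap(n,tag):
    c=optics.camera(n); cv2.imwrite(f'pics/{tag}.png',c['pixels']); np.savez(f'pics/{tag}.npz',**{k:np.asarray(v) for k,v in c.items()}); return c
def load(tag): return np.load(f'pics/{tag}.npz')
def ray(c,u,v):
    p=cv2.undistortPoints(np.array([[[u,v]]],float),c['K'],c['D'])[0,0]
    return np.array([p[0],p[1],1.])
def at_depth(c,u,v):
    z=c['range_z'][int(round(v)),int(round(u))]; return c['R'].T@(ray(c,u,v)*z-c['t'])
def at_h(c,u,v,h):
    o=-c['R'].T@c['t']; d=c['R'].T@ray(c,u,v); return o+d*(h-o[2])/d[2]
def proj(c,X):
    return cv2.projectPoints(np.array(X,float).reshape(-1,1,3),cv2.Rodrigues(c['R'])[0],c['t'].astype(float),c['K'],c['D'])[0][:,0]
def cloud(c):
    v,u=np.mgrid[0:400,0:640]; p=cv2.undistortPoints(np.stack([u,v],-1).reshape(-1,1,2).astype(float),c['K'],c['D'])[:,0]
    z=c['range_z'].reshape(-1,1); P=np.hstack([p*z,z])-c['t']
    return (P@c['R']).reshape(400,640,3)
def crop(tag,u0,v0,u1,v1,s,out):
    im=cv2.imread(f'pics/{tag}.png')[v0:v1,u0:u1]; cv2.imwrite(f'pics/{out}.png',cv2.resize(im,None,fx=s,fy=s,interpolation=cv2.INTER_CUBIC))
E
python3 - <<'E'
from h import *
for n in('side','top'):
    c=snap(n,n+'0'); print(n,c['K'],c['D'],'pos',-c['R'].T@c['t'],c['R'])
s=ctrl.get_state(); print(s, ctrl.grip_point_offset)
E
```

```text
pics
side [[516.49517629   0.         311.62444127]
 [  0.         516.49517629 209.69621145]
 [  0.           0.           1.        ]] [-0.0366721  0.         0.         0.         0.       ] pos [ 234.63988215 -893.54726874  979.52223772] [[ 0.93942876 -0.34256266  0.01115437]
 [-0.22485081 -0.64053017 -0.73427734]
 [ 0.25868071  0.68729319 -0.67875796]]
top [[441.41149642   0.         317.1452263 ]
 [  0.         441.41149642 199.00163646]
 [  0.           0.           1.        ]] [-0.07497447  0.          0.          0.          0.        ] pos [ 450.99058949  -29.08818488 1404.10736603] [[-0.01564165 -0.99986841 -0.00430188]
 [-0.99682644  0.01592963 -0.07799545]
 [ 0.07805372  0.00306825 -0.99694443]]
{'clock': 0.1, 'q': array([-1.34670424,  0.31166763,  0.01400677,  1.51293872, -0.00440649,
        1.31916948, -0.02719149]), 'qd': array([ 5.23671736e-06, -1.03238556e-03, -5.10111092e-04, -5.10186336e-03,
        3.51183768e-04,  1.08004651e-03, -9.70402730e-04]), 'joint_efforts': array([ 9.92415262e-04, -3.80854261e+01,  1.46727841e-01, -2.31239069e+01,
        1.23630575e-02,  8.16008309e-03, -1.38743869e-05]), 'position': array([144.28848058, 530.04989879, 230.30070434]), 'ee_rot': array([-0.41614181, -3.11370809,  0.00336645]), 'contact_force': array([-0.25883363, -0.79696641, -0.84542143]), 'moment': array([-0.00742562,  0.00138391,  0.00335449]), 'grip_width': 85.78199818042539} 18.700000000000003
```

View pics/side0.png

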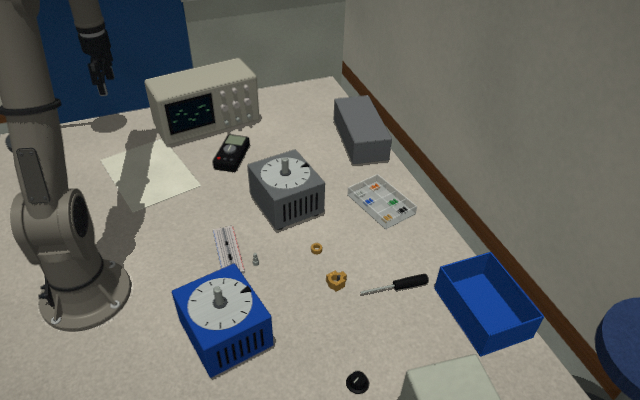

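View pics/top0.png

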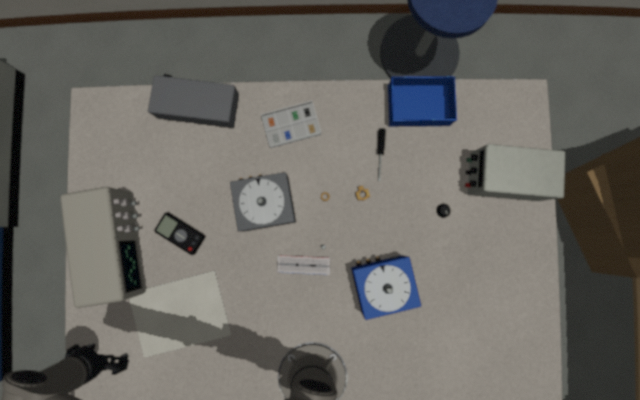

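```bash
python3 - <<'E'
from h import *
crop('side0',235,140,345,235,7,'c1'); crop('top0',225,165,305,240,8,'c2')
crop('side0',300,235,370,300,8,'c3'); crop('top0',310,170,390,215,9,'c4')
for t,pts in(('top0',[(262,178),(262,201),(245,215),(361,194),(325,197),(362,188),(300,120)]),('side0',[(286,162),(306,166),(270,205),(337,276),(316,245),(337,270)])):
    c=load(t)
    for p in pts: print(t,p,at_depth(c,*p).round(1))
E
```

```text
top0 (262, 178) [616.1 135.9 118.3]
top0 (262, 201) [544.7 130.  167.1]
top0 (245, 215) [508.  185.9 121.3]
top0 (361, 194) [ 574.9 -165.3   -1.9]
top0 (325, 197) [566.9 -49.9   0.8]
top0 (362, 188) [ 591.7 -166.6   22.1]
top0 (300, 120) [ 8.191e+02  2.690e+01 -6.000e-01]
side0 (286, 162) [547.5 132.4 157.8]
side0 (306, 166) [606.5 142.4 122.2]
side0 (270, 205) [481.3  67.4  82.3]
side0 (337, 276) [ 575.7 -166.6   24.7]
side0 (316, 245) [568.8 -41.6  10.2]
side0 (337, 270) [ 592.7 -128.1   -2.3]
```

View pics/c1.png

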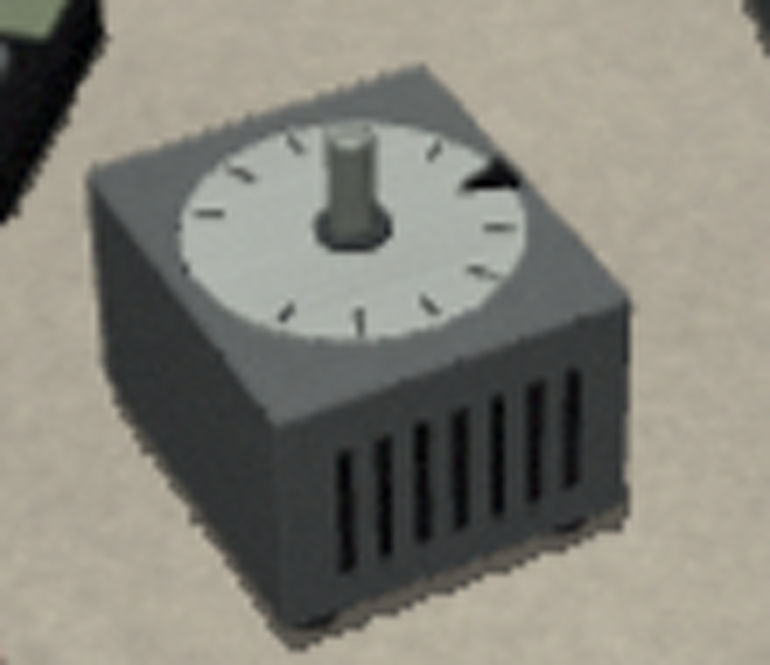

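View pics/c2.png

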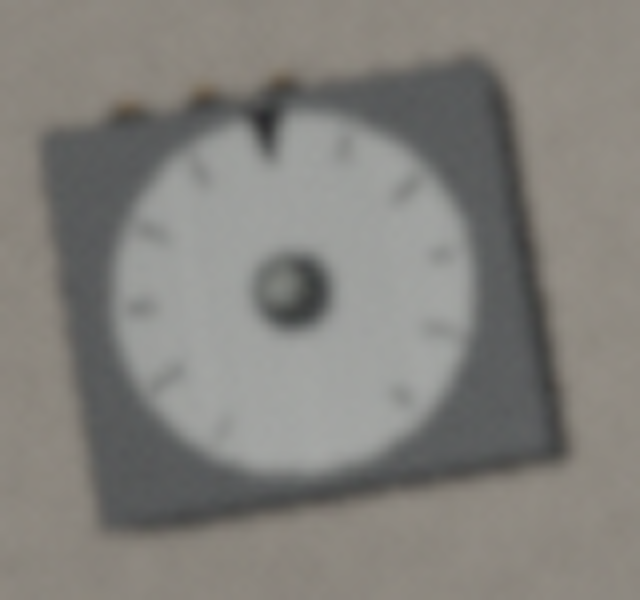

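View pics/c3.png

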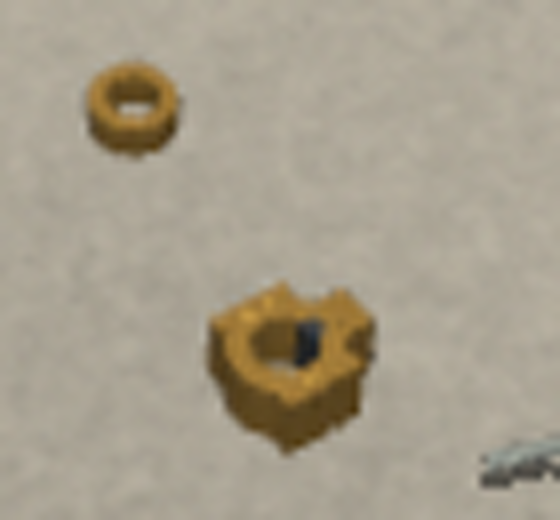

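View pics/c4.png

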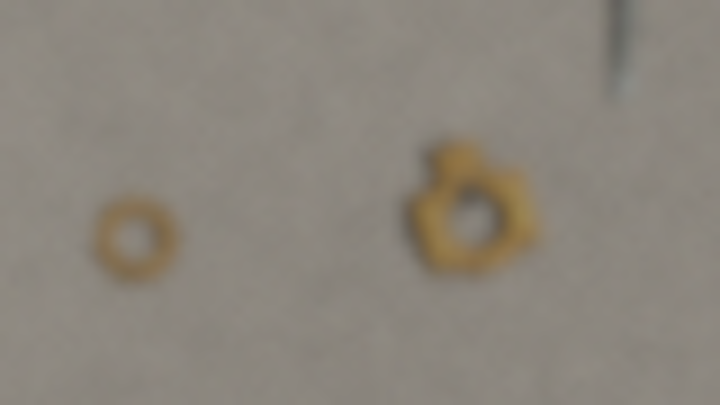

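```bash
python3 - <<'E'
from h import *
from scipy.spatial.transform import Rotation as Ro
s=ctrl.get_state(); print('toolaxes cols',Ro.from_rotvec(s['ee_rot']).as_matrix().round(3).tolist())
for t in('top0','side0'):
    c=load(t);P=cloud(c); im=c['pixels'].astype(int)
    m=(abs(P[...,0]-545)<130)&(abs(P[...,1]-130)<130)&(abs(P[...,2]-121)<9)
    q=P[m]; r=cv2.minAreaRect(q[:,:2].astype(np.float32)); print(t,'plate z',np.median(q[:,2]),r)
    m=(abs(P[...,0]-545)<40)&(abs(P[...,1]-130)<40)&(P[...,2]>155); print(' tip n',m.sum(),P[m].mean(0),P[m].max(0),P[m].min(0), np.argwhere(m).mean(0)[::-1])
    # wedge dark
    m=(abs(P[...,0]-610)<40)&(abs(P[...,1]-138)<40)&(abs(P[...,2]-122)<10)&(im.max(-1)<50); print(' wedge',m.sum(),P[m].mean(0) if m.any() else '')
    # hub brass
    b=(im[...,2]-im[...,0]>45)&(abs(P[...,0]-575)<50)&(abs(P[...,1]+165)<50)
    q=P[b]; print(' hub n',b.sum(),'z pct',np.percentile(q[:,2],[5,25,50,75,95]).round(1))
    m=b&(abs(P[...,2]-24)<6); print(' hubtop',m.sum(),P[m].mean(0),np.ptp(P[m],axis=0))
    b=(im[...,2]-im[...,0]>45)&(abs(P[...,0]-567)<50)&(abs(P[...,1]+45)<45);print(' spacer',P[b].mean(0))
E
```

```text
toolaxes cols [[-0.965, 0.263, -0.0], [0.263, 0.965, -0.002], [-0.0, -0.002, -1.0]]
top0 plate z 119.24460039972242 ((548.0562133789062, 137.74285888671875), (147.5482635498047, 171.22767639160156), 9.17718505859375)
 tip n 22 [547.32000944 136.30696419 164.05000386] [553.54376269 144.52462802 169.21851689] [541.93114217 128.69195168 155.06909979] [259.90909091 200.18181818]
 wedge 0 
 hub n 105 z pct [12.5 19.8 22.2 24.4 26.7]
 hubtop 89 [ 576.22588649 -166.83686448   22.76113194] [41.382871   40.97118593 10.58504986]
 spacer [570.15479147 -50.97242035  10.39962683]
side0 plate z 119.99249937741962 ((546.0349731445312, 137.3314971923828), (152.88394165039062, 176.91964721679688), 8.87661075592041)
 tip n 35 [543.73902464 134.09857722 162.85757779] [552.56474324 145.28369068 168.79693834] [537.07294991 127.47529702 155.27948747] [284.37142857 160.37142857]
 wedge 16 [606.20721517 145.71750958 123.43136634]
 hub n 295 z pct [ 3.4 12.5 20.9 23.9 26.3]
 hubtop 184 [ 572.73050185 -169.16276754   23.17289119] [49.24367153 47.35592527 10.58699112]
 spacer [565.32133094 -51.39065606  10.56692529]
```

```bash
cat >> h.py <<'E'
from scipy.optimize import minimize
def outline():
    a=np.linspace(0,2*np.pi,60); 
    parts=[np.c_[19*np.cos(a),19*np.sin(a)],np.array([[-14,-20],[14,-20],[14,20],[-14,20]]),np.array([[0,-8],[28,-8],[28,8],[0,8]])]
    return parts
def hubmask(c,x,y,w,z0=0,S=8,box=None):
    u0,v0,u1,v1=box; M=np.zeros(((v1-v0)*S,(u1-u0)*S),np.uint8)
    R=np.array([[np.cos(w),-np.sin(w)],[np.sin(w),np.cos(w)]])
    for p in outline():
        q=p@R.T+[x,y]; X=np.vstack([np.c_[q,np.full(len(q),z0)],np.c_[q,np.full(len(q),z0+24)]])
        uv=(proj(c,X)-[u0,v0]+.5)*S-.5
        cv2.fillConvexPoly(M,cv2.convexHull(np.round(uv).astype(np.int32)),1)
    # bore see-through ignored
    return M
E
python3 - <<'E'
from h import *
# triangulate the tip
def tri(pts):
    A=[];b=[]
    for t,u,v in pts:
        c=load(t); o=-c['R'].T@c['t']; d=c['R'].T@ray(c,u,v); d/=np.linalg.norm(d); Q=np.eye(3)-np.outer(d,d); A.append(Q);b.append(Q@o)
    X=np.linalg.solve(sum(A),sum(b)); print(X.round(1),[ (proj(load(t),X)[0]-[u,v]).round(2).tolist() for t,u,v in pts])
tri([('side0',284.6,158.9),('top0',260.4,200.3)])
for t in('side0','top0'): print(t,proj(load(t),[[547,137,166],[547,137,120],[605.4,145.7,125]]).round(1).tolist())
boxes={'side0':(315,260,360,300),'top0':(345,175,380,212)}
data={}
for t,(u0,v0,u1,v1) in boxes.items():
    im=load(t)['pixels'].astype(int)[v0:v1,u0:u1]
    s=(im[...,2]-im[...,0]).astype(np.float32); f=cv2.resize(s,None,fx=8,fy=8,interpolation=cv2.INTER_CUBIC)
    th=0.5*(np.percentile(s,99)*.8+np.median(s)); m=(f>th).astype(np.uint8)
    # fill holes
    cs,_=cv2.findContours(m,cv2.RETR_EXTERNAL,cv2.CHAIN_APPROX_NONE); cc=max(cs,key=cv2.contourArea); m[:]=0; cv2.drawContours(m,[cc],-1,1,-1)
    data[t]=m
def cost(p,ts):
    k=0
    for t in ts:
        M=hubmask(load_(t),*p[:3],box=boxes[t]); k+=1-(M&data[t]).sum()/(M|data[t]).sum()
    return k
cc={t:dict(load(t)) for t in boxes}
load_=lambda t:cc[t]
for ts in (['side0'],['top0'],['side0','top0']):
    best=None
    for w in np.arange(-.9,.91,.3):
        r=minimize(cost,[575,-167,w],args=(ts,),method='Nelder-Mead',options=dict(initial_simplex=[[575,-167,w],[581,-167,w],[575,-161,w],[575,-167,w+.2]],xatol=.05,fatol=1e-4))
        if best is None or r.fun<best.fun: best=r
    print(ts,best.x.round(2),best.fun)
p=best.x
for t in boxes:
    u0,v0,u1,v1=boxes[t]; im=cv2.resize(load(t)['pixels'][v0:v1,u0:u1],None,fx=8,fy=8,interpolation=cv2.INTER_CUBIC)
    for M,col in((hubmask(cc[t],*p,box=boxes[t]),(0,0,255)),(data[t],(0,255,0))):
        cs,_=cv2.findContours(M,cv2.RETR_EXTERNAL,cv2.CHAIN_APPROX_NONE); cv2.drawContours(im,cs,-1,col,1)
    cv2.imwrite(f'pics/fit_{t}.png',im)
E
```

```text
[545.8 134.8 166.7] [[0.39, -0.03], [-0.09, 0.35]]
side0 [[285.2, 158.5], [285.6, 172.4], [305.2, 164.5]]
top0 [[259.6, 200.2], [261.7, 201.4], [258.4, 181.4]]
['side0'] [ 5.7198e+02 -1.6682e+02  2.6000e-01] 0.13275284037995905
['top0'] [ 5.7365e+02 -1.6836e+02  2.5000e-01] 0.058473455507273786
['side0', 'top0'] [ 5.7326e+02 -1.6825e+02  2.6000e-01] 0.2115590520203341
```

```bash
python3 - <<'E'
import cv2,numpy as np
a=cv2.imread('pics/fit_side0.png');b=cv2.imread('pics/fit_top0.png')
h=max(a.shape[0],b.shape[0]);o=np.zeros((h,a.shape[1]+b.shape[1],3),np.uint8);o[:a.shape[0],:a.shape[1]]=a;o[:b.shape[0],a.shape[1]:]=b
cv2.imwrite('pics/fit.png',o)
E
```

```text
(no output)
```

View pics/fit.png

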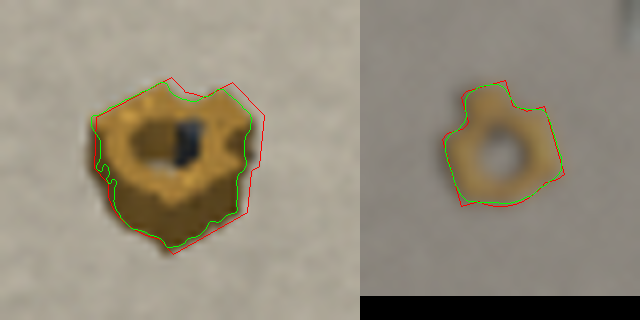

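Choice: grey unit with wedge (top 262,200; side 286,175), not the blue one (388,288) or the grey box (193,100). The hub is the ring with a boss and dark tip (361,194; side 337,278), not the spacer (325,197), old knob (443,210) or adaptor (321,245). Unit ≈ (547,136), yaw 9°; hub ≈ (573,-168), yaw 15°. The heights are right: plate 120, tip 166, hub top 24.

Emit:
play_rows:
  series: "1 -1 -0.55 0 0;1 -1 -0.55 0 0;1 -1 -0.55 0 0;1 -1 -0.55 0 0;1 -1 -0.55 0 0;1 -1 -0.55 0 0;1 -1 -0.55 0 0;1 -1 -0.55 0 0;1 -1 -0.55 0 0;1 -1 -0.55 0 0;1 -1 -0.55 0 0;1 -1 -0.55 0 0;1 -1 -0.55 0 0;1 -1 -0.55 0 0;1 -1 -0.55 0 0;1 -1 -0.55 0 0;1 -1 -0.55 0 0;1 -1 -0.55 0 0;1 -1 -0.55 0 0"
  newtons: 25

```text
clock: 2.0
position: [534.5, 153.0, 230.7]
ee_rot: [-0.416, -3.113, 0.001]
contact_force: [0.0, 0.4, -0.5]
grip_width: 85.1
```

Emit:
play_rows:
  series: "1 -0.6 -0.5 0 0;1 0 0 0 0.8;1 0 0 0 0.8;1 0 0 0 0;1 0 0 0 0"

```text
clock: 2.5
position: [545.0, 138.0, 230.9]
ee_rot: [-0.756, -3.048, 0.001]
contact_force: [0.7, 0.2, 0.0]
grip_width: 85.1
```

```bash
cat >> h.py <<'E'
from scipy.spatial.transform import Rotation as Ro
def st():
    s=ctrl.get_state(); R=Ro.from_rotvec(s['ee_rot']).as_matrix()
    print('t %.2f'%s['clock'],'pos',s['position'].round(1),'yaw_y %.1f'%np.degrees(np.arctan2(R[1,1],R[0,1])),'z',R[:,2].round(3),'F',s['contact_force'].round(1),'M',s['moment'].round(2),'w %.1f'%s['grip_width'],'q',s['q'].round(2))
    return s,R
def go(X,s,R): print('tool shift units',(R.T@(np.array(X)-s['position'])/25).round(2))
E
python3 - <<'E'
from h import *
s,R=st(); go([547,136,131],s,R)
for n in('side','top'): snap(n,n+'1')
crop('side1',225,90,345,200,5,'d1'); crop('top1',215,155,315,240,7,'d2')
E
```

```text
t 2.50 pos [545.  138.  230.9] yaw_y 62.1 z [-0.001 -0.    -1.   ] F [0.7 0.2 0. ] M [-0.03  0.02 -0.02] w 85.1 q [-0.58  0.35  0.41  1.49 -0.14  1.33  0.93]
tool shift units [-0.11 -0.03  3.99]
```

View pics/d1.png

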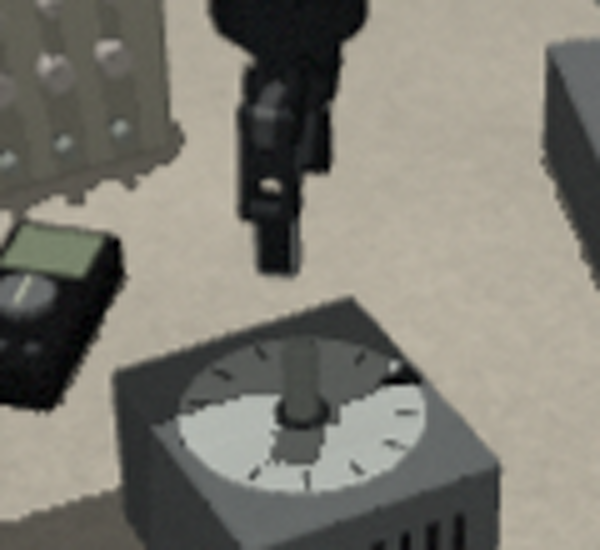

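View pics/d2.png

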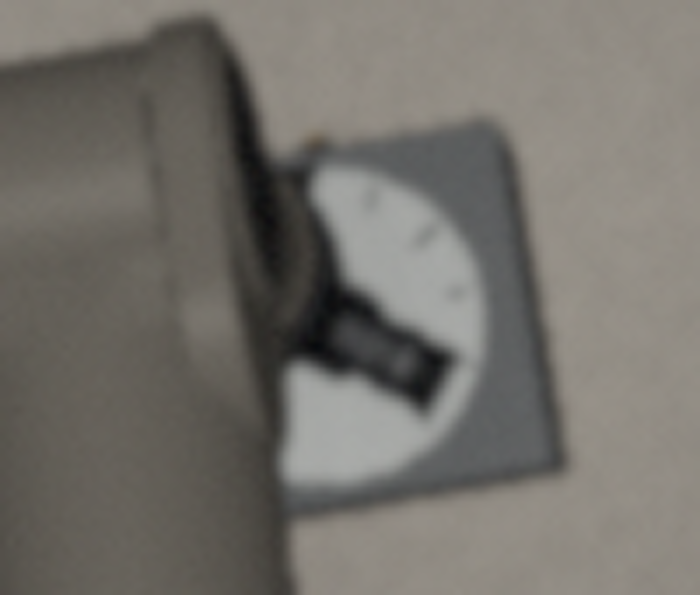

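Emit:
play_rows:
  series: "1 -0.1 0 0.7 0;1 0 0 0.8 0;1 0 0 0.8 0;1 0 0 0.8 0;1 0 0 0.75 0;1 0 0 0 0"

```text
clock: 3.2
position: [545.0, 136.5, 132.3]
ee_rot: [-0.757, -3.043, 0.005]
contact_force: [0.2, -1.5, 0.3]
grip_width: 85.3
```

Emit:
play_rows:
  series: "-1 0 0 0 0;-1 0 0 0 0;-1 0 0 0 0;-1 0 0 0 0;-1 0 0 0 0;-1 0 0 0 0;-1 0 0 0 0;-1 0 0 0 0"
  newtons: 20

```text
clock: 4.0
position: [547.3, 135.5, 135.8]
ee_rot: [-0.762, -3.047, 0.002]
contact_force: [-3.4, -3.4, 5.1]
grip_width: 13.6
```

```bash
python3 - <<'E'
from h import *
st()
E
```

```text
t 4.00 pos [547.3 135.5 135.8] yaw_y 61.9 z [-0.001 -0.001 -1.   ] F [-3.4 -3.4  5.1] M [-0.58  0.66 -0.04] w 13.6 q [-0.56  0.43  0.4   1.63 -0.18  1.13  0.96]
```

Emit:
play_rows:
  series: "-1 0 0 0 0;-1 0 0 0 0;-1 0 0 0 0.5;-1 0 0 0 0.5;-1 0 0 0 0.5;-1 0 0 0 0.5;-1 0 0 0 0"
  newtons: 50

```text
clock: 4.7
position: [546.5, 135.3, 135.9]
ee_rot: [-1.18, -2.91, 0.004]
contact_force: [-4.8, -2.7, 7.5]
grip_width: 13.6
```

```bash
python3 - <<'E'
from h import *
st()
E
```

```text
t 4.70 pos [546.5 135.3 135.9] yaw_y 45.9 z [-0.002 -0.002 -1.   ] F [-4.8 -2.7  7.5] M [-0.72  1.01 -0.05] w 13.6 q [-0.61  0.43  0.46  1.63 -0.2   1.13  0.7 ]
```

Emit:
play_rows:
  series: "-1 0 0 0 0.6;-1 0 0 0 0.6;-1 0 0 0 0.6;-1 0 0 0 0.6;-1 0 0 0 0.6;-1 0 0 0 0.6;-1 0 0 0 0.5;-1 0 0 0 0.5;-1 0 0 0 0;-1 0 0 0 0"

```text
clock: 5.7
position: [544.5, 135.4, 135.8]
ee_rot: [-2.035, -2.388, 0.008]
contact_force: [-10.8, -4.3, 11.5]
grip_width: 13.5
```

```bash
python3 - <<'E'
from h import *
st()
E
```

```text
t 5.70 pos [544.5 135.4 135.8] yaw_y 9.1 z [-0.007 -0.001 -1.   ] F [-10.8  -4.3  11.5] M [-0.66  1.86 -0.03] w 13.5 q [-0.7   0.45  0.6   1.63 -0.27  1.15  0.12]
```

Emit:
play_rows:
  series: "1 0 0 0 0;1 0 0 0 0;1 0 0 0 0;1 0 0 0 0;1 0 0 -0.5 0;1 0 0 -0.9 0;1 0 0 -0.9 0;1 0 0 -0.9 0;1 -0.6 0 0 0;1 -1 -0.07 0 0;1 -1 -0.07 0 0;1 -1 -0.07 0 0;1 -1 -0.07 0 0;1 -1 -0.07 0 0;1 -1 -0.07 0 0;1 -1 -0.07 0 0;1 -1 -0.07 0 0;1 -1 -0.07 0 0;1 -1 -0.07 0 0;1 -0.6 -0.07 0 0"

```text
clock: 7.7
position: [572.3, -146.6, 214.9]
ee_rot: [2.041, 2.387, -0.003]
contact_force: [-0.1, -0.1, -0.9]
grip_width: 85.6
```

Emit:
play_rows:
  series: "1 0 0 0 1;1 0 0 0 1;1 0 0 0 1;1 0 0 0 1;1 0 0 0 1;1 0 0 0 1;1 0 0 0 1;1 0 0 0 1;1 0 0 0 1;1 0 0 0 1;1 0 0 0 0.5;1 0 0 0 0"

```text
clock: 8.9
position: [573.0, -142.6, 214.7]
ee_rot: [-3.114, -0.416, 0.001]
contact_force: [0.3, 0.1, 0.1]
grip_width: 85.0
```

```bash
python3 - <<'E'
from h import *
s,R=st(); go([573,-168,100],s,R)
for n in('side','top'): snap(n,n+'2')
crop('side2',260,145,315,185,10,'e1'); crop('side2',260,180,400,300,5,'e2');crop('top2',240,180,285,220,12,'e3')
E
```

```text
t 8.90 pos [ 573.  -142.6  214.7] yaw_y -74.8 z [-0.001 -0.    -1.   ] F [0.3 0.1 0.1] M [-0.04  0.03 -0.03] w 85.0 q [-0.43  0.56  1.02  1.45 -0.48  1.4  -0.7 ]
tool shift units [-0.26  0.98  4.59]
```

View pics/e1.png

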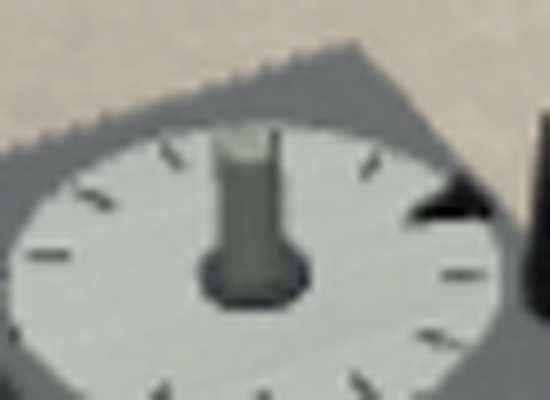

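View pics/e2.png

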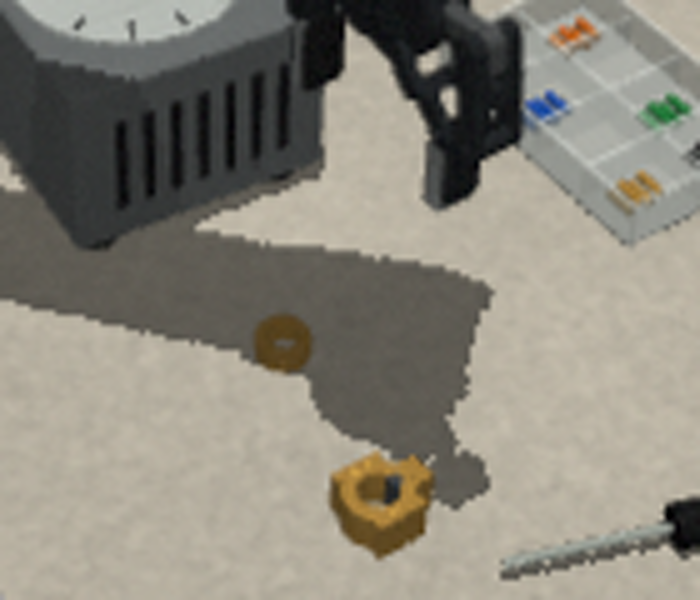

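View pics/e3.png

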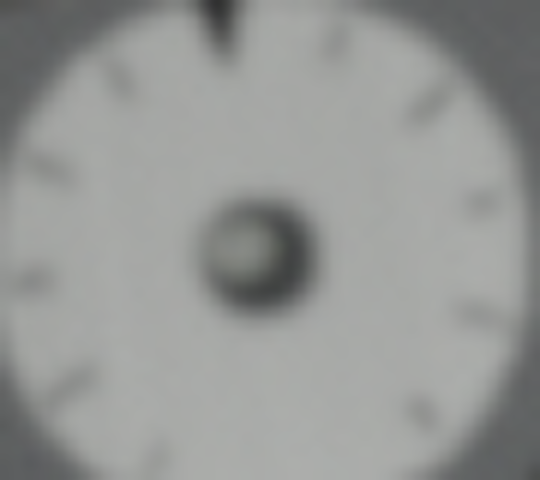

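Emit:
play_rows:
  series: "0.4 -0.2 0.95 0 0;0.4 0 0 1 0;0.4 0 0 1 0;0.4 0 0 1 0;0.4 0 0 1 0;0.4 0 0 1 0;0.4 0 0 1 0;0.4 0 0 1 0;0.4 0 0 0.7 0;0.4 0 0 0 0;0.4 0 0 0 0"

```text
clock: 10.1
position: [574.9, -167.3, 23.0]
ee_rot: [3.114, 0.415, 0.001]
contact_force: [-0.1, 1.0, 0.9]
grip_width: 59.6
```

```bash
python3 - <<'E'
from h import *
s,R=st(); go([572,-167.5,3],s,R)
for n in('side','top'): snap(n,n+'3')
crop('side3',290,225,390,310,7,'f1'); crop('top3',320,150,410,220,8,'f2')
E
```

```text
t 10.10 pos [ 574.9 -167.3   23. ] yaw_y -74.8 z [ 0. -0. -1.] F [-0.1  1.   0.9] M [-0.02 -0.03  0.04] w 59.6 q [-0.32  0.76  0.88  1.65 -0.66  1.05 -0.54]
tool shift units [-0.12 -0.02  0.8 ]
```

View pics/f1.png

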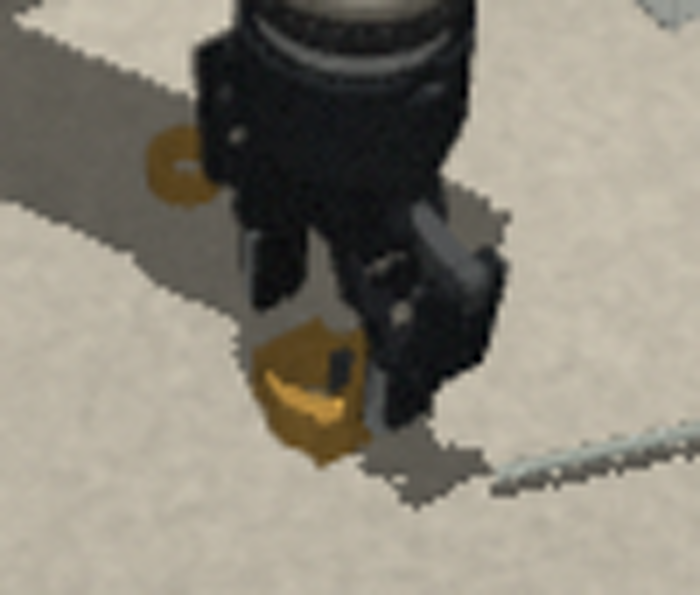

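View pics/f2.png

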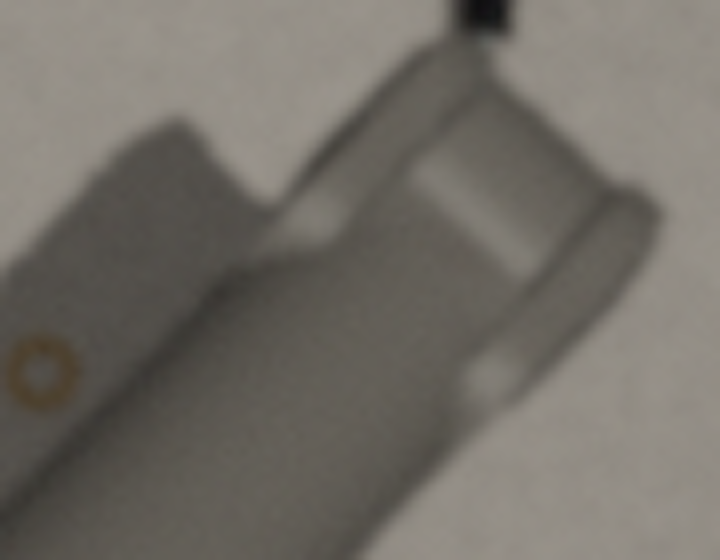

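Emit:
play_rows:
  series: "0.4 -0.12 0 0.4 0;0.4 0 0 0.4 0;0.4 0 0 0 0;-1 0 0 0 0;-1 0 0 0 0;-1 0 0 0 0;-1 0 0 0 0;-1 0 0 0 0;-1 0 0 0 0"
  newtons: 60

```text
clock: 11.1
position: [571.9, -167.9, 2.7]
ee_rot: [3.114, 0.415, 0.001]
contact_force: [0.6, -0.6, -0.3]
grip_width: 38.7
```

```bash
python3 - <<'E'
from h import *
s,R=st()
for n in('side',): snap(n,n+'4')
crop('side4',290,225,390,310,7,'g1')
E
```

```text
t 11.10 pos [ 571.9 -167.9    2.7] yaw_y -74.8 z [ 0. -0. -1.] F [ 0.6 -0.6 -0.3] M [-0.03 -0.03  0.  ] w 38.7 q [-0.31  0.78  0.86  1.67 -0.68  1.02 -0.52]
```

View pics/g1.png

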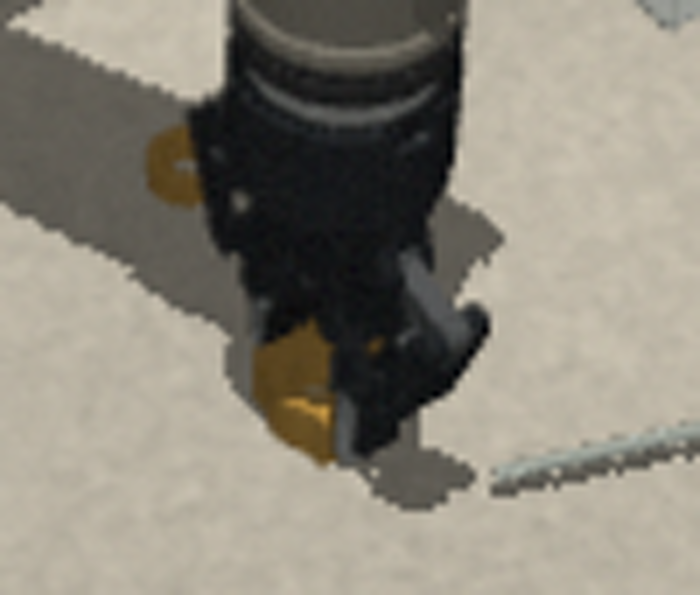

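Emit:
play_rows:
  series: "-1 0 0 -0.3 0;-1 0 0 -0.8 0;-1 0 0 -1 0;-1 0 0 -1 0;-1 0 0 -1 0;-1 0 0 -1 0;-1 0 0 -1 0;-1 0 0 -1 0;-1 0 0 -0.8 0;-1 0 0 0 0"

```text
clock: 12.15
position: [573.1, -169.1, 203.4]
ee_rot: [3.111, 0.414, 0.009]
contact_force: [0.5, -0.5, -1.0]
grip_width: 38.7
```

Emit:
play_rows:
  series: "-1 0.1 -0.5 0 0;-1 0.15 -0.8 0 0;-1 0.2 -1 0 0;-1 0.2 -1 0 0;-1 0.2 -1 0 0;-1 0.2 -1 0 0;-1 0.2 -1 0 0;-1 0.2 -1 0 0;-1 0.2 -1 0 0;-1 0.2 -1 0 0;-1 0.2 -1 0 0;-1 0.2 -1 0 0;-1 0.15 -0.7 0 0;-1 0 0 0 0.75;-1 0 0 0 0;-1 0 0 0 0"

```text
clock: 13.75
position: [550.5, 137.0, 199.4]
ee_rot: [3.13, 0.253, -0.002]
contact_force: [-0.1, -0.4, -0.9]
grip_width: 39.1
```

```bash
python3 - <<'E'
from h import *
s,R=st(); go([546,137.8,185],s,R)
for n in('side','top'): snap(n,n+'5')
crop('side5',240,90,340,190,6,'i1')
crop('top5',225,165,305,240,7,'i2')
E
```

```text
t 13.75 pos [550.5 137.  199.4] yaw_y -80.8 z [-0.001 -0.001 -1.   ] F [-0.1 -0.4 -0.9] M [-0.01  0.02  0.06] w 39.1 q [-0.98  0.54  1.07  1.54 -0.48  1.35 -1.28]
tool shift units [-0.17 -0.06  0.57]
```

View pics/i1.png

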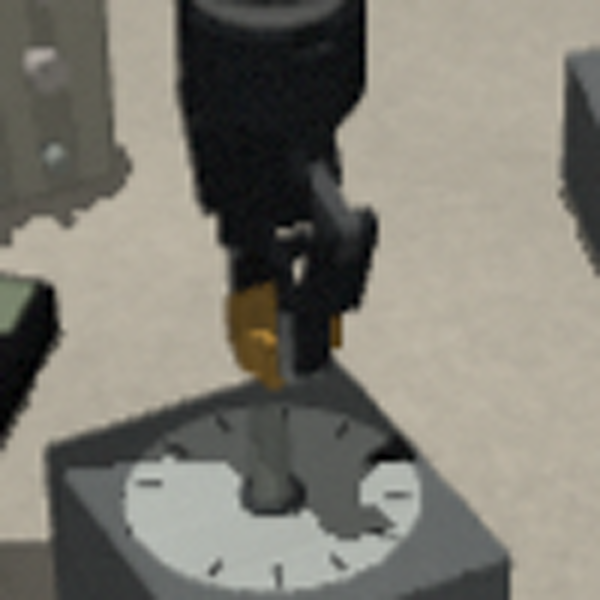

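View pics/i2.png

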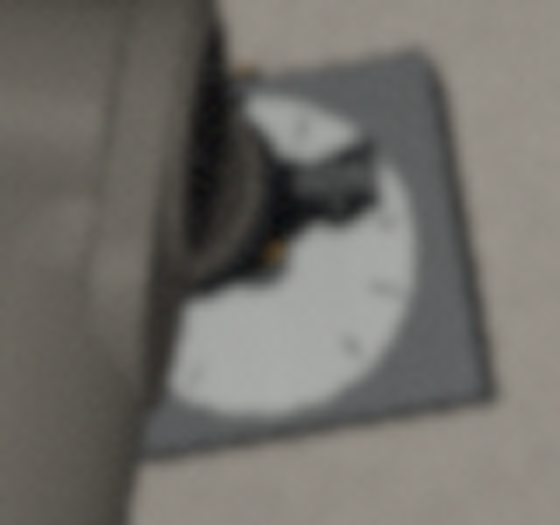

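```bash
python3 - <<'E'
from h import *
c=dict(load('side5')); w=np.radians(9.2)
box=(240,90,340,190);S=8;u0,v0,u1,v1=box
im=cv2.resize(load('side5')['pixels'][v0:v1,u0:u1],None,fx=S,fy=S,interpolation=cv2.INTER_CUBIC)
M=hubmask(c,550.5,137.0,w,z0=196.7,S=S,box=box)
cs,_=cv2.findContours(M,cv2.RETR_EXTERNAL,cv2.CHAIN_APPROX_NONE); cv2.drawContours(im,cs,-1,(0,0,255),1)
a=np.linspace(0,6.283,40)
for z in(126,166):
    uv=(proj(c,np.c_[546+9*np.cos(a),137.8+9*np.sin(a),np.full(40,z)])-[u0,v0]+.5)*S-.5
    cv2.polylines(im,[np.round(uv).astype(np.int32)],True,(255,0,0),1)
cv2.imwrite('pics/j1.png',im[200:720,100:500])
cv2.imwrite('pics/j1.png',cv2.resize(im[220:700,130:500],None,fx=1.25,fy=1.25))
E
```

```text
(no output)
```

View pics/j1.png

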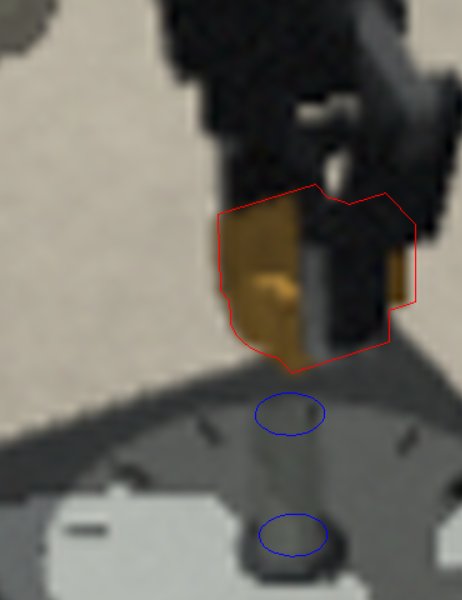

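Emit:
play_rows:
  series: "-1 -0.14 -0.06 0 0;-1 0 0 0.4 0;-1 0 0 0.4 0;-1 0 0 0.25 0;-1 0 0 0 0;-1 0 0 0 0"

```text
clock: 14.45
position: [547.3, 138.3, 173.5]
ee_rot: [3.131, 0.251, -0.001]
contact_force: [0.2, -0.6, -1.6]
grip_width: 38.6
```

```bash
python3 - <<'E'
from h import *
s,R=st(); go([546.8,137.8,170],s,R)
E
```

```text
t 14.45 pos [547.3 138.3 173.5] yaw_y -80.8 z [-0. -0. -1.] F [ 0.2 -0.6 -1.6] M [0.   0.   0.06] w 38.6 q [-0.99  0.55  1.06  1.59 -0.5   1.29 -1.26]
tool shift units [-0.02  0.01  0.14]
```

Now slow lowering, feeling for contact.

Emit:
play_rows:
  series: "-1 -0.02 0 0.08 0;-1 0 0 0.08 0;-1 0 0 0.08 0;-1 0 0 0.08 0;-1 0 0 0.08 0;-1 0 0 0 0"

```text
clock: 15.05
position: [546.7, 138.3, 163.5]
ee_rot: [3.131, 0.251, -0.001]
contact_force: [-0.1, -0.2, -0.7]
grip_width: 38.8
```

```bash
python3 - <<'E'
from h import *
s,R=st()
E
```

```text
t 15.05 pos [546.7 138.3 163.5] yaw_y -80.8 z [-0.001 -0.    -1.   ] F [-0.1 -0.2 -0.7] M [-0.    0.02  0.03] w 38.8 q [-0.98  0.56  1.05  1.61 -0.5   1.27 -1.26]
```

Emit:
play_rows:
  series: "-1 0 0 0.1 0;-1 0 0 0.1 0;-1 0 0 0.1 0;-1 0 0 0.1 0;-1 0 0 0.1 0;-1 0 0 0.1 0;-1 0 0 0.1 0;-1 0 0 0 0;-1 0 0 0 0"

```text
clock: 15.95
position: [546.9, 138.2, 146.3]
ee_rot: [3.131, 0.251, -0.0]
contact_force: [0.4, 0.6, -0.9]
grip_width: 38.7
```

```bash
python3 - <<'E'
from h import *
s,R=st()
for n in('side','top'): c=snap(n,n+'6')
c=dict(load('side6')); w=np.radians(9.2)
box=(240,90,340,190);S=8;u0,v0,u1,v1=box
im=cv2.resize(load('side6')['pixels'][v0:v1,u0:u1],None,fx=S,fy=S,interpolation=cv2.INTER_CUBIC)
cv2.imwrite('pics/k0.png',cv2.resize(im[200:760,100:500],None,fx=1.05,fy=1.05))
M=hubmask(c,545.7,137.5,w,z0=142,S=S,box=box)
cs,_=cv2.findContours(M,cv2.RETR_EXTERNAL,cv2.CHAIN_APPROX_NONE); cv2.drawContours(im,cs,-1,(0,0,255),1)
cv2.imwrite('pics/k1.png',cv2.resize(im[200:760,100:500],None,fx=1.05,fy=1.05))
E
```

```text
t 15.95 pos [546.9 138.2 146.3] yaw_y -80.8 z [-0. -0. -1.] F [ 0.4  0.6 -0.9] M [ 0.03 -0.05  0.  ] w 38.7 q [-0.98  0.58  1.04  1.63 -0.52  1.24 -1.24]
```

View pics/k0.png

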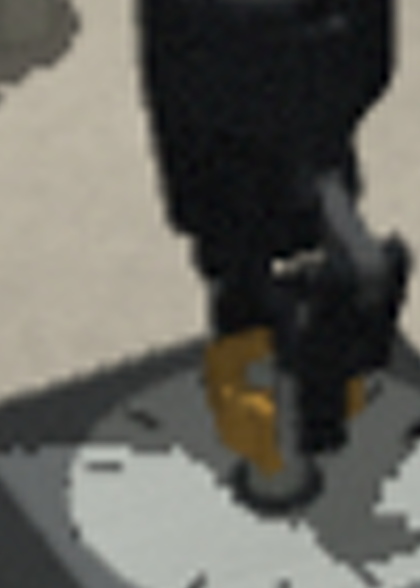

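View pics/k1.png

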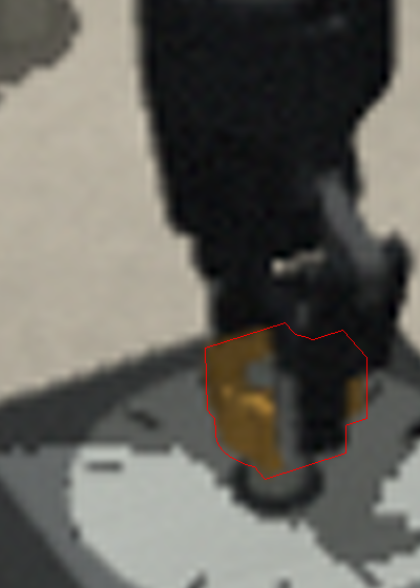

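Emit:
play_rows:
  series: "-1 0 0 0.06 0;-1 0 0 0 0;-1 0 0 0 0"

```text
clock: 16.35
position: [546.9, 138.3, 144.8]
ee_rot: [-3.131, -0.251, 0.0]
contact_force: [0.1, 0.3, -0.5]
grip_width: 38.7
```

Emit:
play_rows:
  series: "-1 0 0 0 0"

```text
clock: 16.45
position: [546.9, 138.3, 144.8]
ee_rot: [-3.131, -0.251, -0.0]
contact_force: [-0.3, 0.3, -1.8]
grip_width: 38.7
```

Emit:
play_rows:
  series: "-1 0 0 0 0"

```text
clock: 16.55
position: [546.9, 138.3, 144.8]
ee_rot: [-3.132, -0.251, -0.0]
contact_force: [-0.4, 0.0, -1.6]
grip_width: 38.8
```

Emit:
play_rows:
  series: "-1 0 0 0 0"

```text
clock: 16.65
position: [546.9, 138.3, 144.8]
ee_rot: [-3.131, -0.251, -0.0]
contact_force: [0.1, -0.1, -1.7]
grip_width: 38.7
```

```bash
python3 - <<'E'
from h import *
s,R=st()
Z=[]
for i in range(6):
    c=snap('side','side7'); s=ctrl.get_state(); Z.append(np.r_[s['position'],s['contact_force']])
print(np.round(Z,1)); P=cloud(c); im=c['pixels'].astype(int)
b=(im[...,2]-im[...,0]>30)&(abs(P[...,0]-546)<40)&(abs(P[...,1]-138)<40)&(P[...,2]>135)
print('brass z pct',b.sum(),np.percentile(P[b][:,2],[2,50,90,98]).round(1))
crop('side7',255,125,300,165,12,'l1')
E
```

```text
t 16.65 pos [546.9 138.3 144.8] yaw_y -80.8 z [ 0.  0. -1.] F [ 0.1 -0.1 -1.7] M [-0.02  0.02 -0.01] w 38.7 q [-0.98  0.58  1.04  1.63 -0.52  1.24 -1.24]
[[ 5.469e+02  1.383e+02  1.448e+02  6.000e-01  2.000e-01 -1.000e+00]
 [ 5.469e+02  1.383e+02  1.448e+02 -8.000e-01 -5.000e-01 -2.500e+00]
 [ 5.469e+02  1.383e+02  1.448e+02  5.000e-01  4.000e-01 -1.600e+00]
 [ 5.469e+02  1.383e+02  1.448e+02  3.000e-01  3.000e-01 -1.800e+00]
 [ 5.469e+02  1.383e+02  1.448e+02  1.000e+00  1.000e-01 -1.500e+00]
 [ 5.469e+02  1.383e+02  1.448e+02 -0.000e+00 -1.000e-01 -1.800e+00]]
brass z pct 104 [142.7 160.1 167.3 168.4]
```

View pics/l1.png

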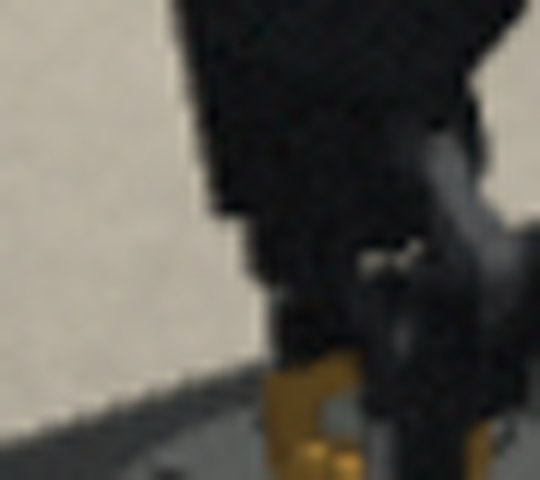

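```bash
python3 -c "
from bench import ctrl; print(ctrl.finish_job())"
```

```text
the job is handed in; nothing more can be done
None
```

The hub is on the shaft with its set screw over the flat, held there with a 60 N grip. I handed the job in at about 17 s with the arm still holding it.

**What I did**
1. I pinched the bare shaft. The opening read 13.6 mm; the gripper reads about 1 mm low, since the 40 mm hub read 38.7, so the pads sat on the flat (14.5 mm).
2. I turned the shaft 53° clockwise until the flat faced the wedge mark, at a bearing of about 9°, and let go.
3. I fetched the hub by its cheeks, moved it over the shaft and slipped it on. There was no noticeable contact force while lowering it.

**Last checks**
- **Height:** the TCP held steady at z = 144.8. From the offset measured at the grasp, the hub's underside is at about 142.1 and its top face at about 166.1. The end of the shaft should be at 166 and the plate at 120. The side camera puts the hub's top at about 166–168.
- **Angle:** the hub points at 9.2°. The camera gave about 9° for the box and 8° for the wedge.
- **Forces:** under about 3 N. The side picture shows the shaft end inside the bore.

**Disagreements and limits**
- The cameras and the arm differed by 1–2 mm on where the unit and hub stand. I went by the arm's measurement of the shaft axis and the hub's position relative to it in the side picture.
- I did not check the flat's angle again once the hub was on. The pinch and the free fit are the evidence for it.
- I did not take a last picture of the whole bench. The moves stayed clear of everything else.

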